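Set the straightedge against the two pins on the ware board

TASK

The next row of cups is to be set out in a straight line on the ware board. Take the long straightedge by its wooden handle and slide it flat over the board, without lifting it off, until its far long edge touches both upright steel pins at once; then let go and leave it lying there. Do not shift the plaster slab with the finished cups that stands beyond the pins.

Things in the scene. Friction and masses are not known exactly. Their poses are not given: they have to be found in the camera images.
- straightedge_grip (a point): Handle centre of the LONG straightedge (0.3-0.6 kg, slides easily): aluminium bar 360 mm long (y), 40 wide (x), 10 thick, flat on the ware board (top 18 mm above table). Handle: wooden rib over its middle, 80 long (y), 18 wide (x), 50 high. Point is 25 mm above bar, 53 above table. +x faces the pins, away from robot, within 25 deg. The like one, 150 mm long, near one end of the board is unwanted.
- pin_a_top (a point): Top centre of the pin on the robot's left (+y): fixed upright round steel pin, 14 mm in diameter, 30 mm tall on the ware board, top 48 mm above the table. An edge touches it when the bar's centre line is 27 mm from the pin's axis. The bar starts on the robot's side of both pins, at least 30 mm short of them.
- pin_b_top (a point): Top centre of the other, equal pin, on the robot's right (-y), 160 to 200 mm from the first. The line through the two pins is slanted by up to about 23 degrees from the robot's left-right direction (y).
- cup_row: Finished cups, not to be disturbed: plaster slab 100 x 400 x 15 mm (x, y, z) on the ware board beyond the pins, carrying three clay cups 82 mm across and 105 tall, rims 138 mm above the table; one loose piece, 2.2 kg. Origin at the centre of the slab's underside. The cups' near side is about 100 mm or more beyond the pins.

How it is judged:
By the outcome, as a careful person would: the job done as asked, in the order asked, and still so for the second after the job is handed in, with the robot touching nothing.
It also fails if it takes over 32 s, if anything falls off the work surface, if the arm or the gripper's body presses on something with over 40 N, if the wrist force passes 120 N, or if a joint passes its speed limit or range.

ROBOT

A 6-joint arm with a two-finger parallel gripper is mounted at the origin on the work surface. World frame = base frame: x ahead of the robot, y to its left, z up, the work surface at z = 0. Lengths are in m, angles in degrees, forces in N, time in s.
With the tool pointing down it reaches from about 0.35 to 0.875 m from the base axis. Payload 4.2 kg.
Tool frame: the origin (TCP) lies midway between the tips of the shut fingers; the grasp point (between the pads) lies 19 mm behind it; z points along the fingers, y is the line along which they close (so a half turn about z gives the same grasp; the last joint's range is limited). The gripper opens to 87 mm and grips with 3 to 60 N. Pads are 19 mm wide; open, the fingers measure 117 mm over their backs; the gripper's body (75 mm by 190 mm) begins 51 mm behind the grasp point.
Start: joints at [-56.631, 22.042, 0.453, 0, -68.411, -14.817], TCP at [0.199, -0.592, 0.223] pointing down, gripper open.
Joint ranges: [-179.83, 179.83], [-69.29, 118.12], [-61.27, 80.66], [-181.25, 117.63], [-171.15, -9.14], [-177.46, 177.46]. Speed limits (degrees/s): [159.86, 159.86, 180, 180, 180, 180].

INTERFACE

Orientations are given as a 3x3 rotation matrix whose columns are the frame's x, y, z axes.
In Python, from station import sense, capture, camera_params, finish_job gives the robot as it stands.
- The arm moves only by the tool drive_tool, never from a script. Its argument "rows" is a list of rows, each an object of numbers: "tx", "ty", "tz": the shift along the tool's x, y, z in cm; "ax", "ay", "az": the turn, a rotation vector about the tool's x, y, z in rad; "claw": the finger opening in cm, from 0 to 8.7. In form: [{"tx": .., "ty": .., "tz": .., "ax": .., "ay": .., "az": .., "claw": ..}, ...]. A call has 1 to 10 rows; each row shifts and turns the commanded pose from where the row before left it, along the tool's axes as they then stand; what a row does not reach is not made up. A row lasts 1/12 s, in which the tool goes at most 41.7 mm and 7.16 degrees, less where a joint would pass 70% of its speed; a pose out of reach is approached as far as the arm can. A call with a gripper value outside its range is refused whole. The fingers move at their own pace and stop on an object; the grip force is fixed at half the most. Time passes only in rows, so rows that do not move let the fingers close. It gives the time, the measured TCP pose, the force, the opening and the grip force at its end, in the units of the state.
- sense(): the state, without advancing time (a new reading comes with each control period).
- capture(name): name is "side" or "top"; returns (picture, depth): 400x640x3 uint8, red, green, blue; 400x640 float32, m along the optical axis (not along the pixel's ray), 0 where there is no reading.
- camera_params(name): a dict with "intrinsics" (3x3 intrinsics, pixels), "R" (3x3) and "t" (3): a world point X has camera coordinates R X + t. Camera axes: x right, y down, z forward; pixel columns grow to the right and rows downward; lengths in m; the calibration is good to about 2 mm. A picture is of the moment at which its call begins. camera_params takes no time and is no camera call.
- finish_job(): hands the job in; it is judged then, once.
The state is a dict: "time_s": time; "joints": joint angles; "joint_velocities": joint speeds; "effort": joint torques, N m; "tcp_pos": TCP position; "ee_rot": TCP orientation; "wrist_force": force on the tool from outside, world axes, zero at the start; "moment": the same for the moment, N m; "gripper_width": opening from 0.0 (shut) to 1.0 (fully open); "gripper_force": force on a finger pad.
Only numpy, scipy, OpenCV 4.12 (cv2) and the standard library are available. Lean on these libraries where they do the work, as an engineer would, in place of code of your own. Each camera call takes 0.05 s, during which the arm holds its last target. There are 200 camera calls.

## Working session

There is one attempt and no reset: what is moved stays moved. The work goes in short steps, Python scripts to look and compute and a tool call to move; the robot and the scene stay as the last step left them, time stands still between calls to the robot, and variables do not carry over. Pictures are saved under pics/ and viewed, at most 10 in all, crops included, and the job is handed in when it is done.

Besides the shell and the picture viewer there is one more tool, called after "Call:" in YAML: its name, and indented under it one key for each argument. drive_tool: Moves the arm, as the interface text tells. Its arguments: {"type":"object","properties":{"rows":{"type":"array"}},"required":["rows"]}

```bash
mkdir -p pics; python3 - <<'E'
from station import *
import cv2,numpy as np
for n in("top","side"):
    p,d=capture(n); cv2.imwrite(f"pics/{n}0.png",p[:,:,::-1]); np.savez(f"{n}0.npz",p=p,d=d)
    c=camera_params(n); print(n,c)
s=sense(); print(s['tcp_pos'],s['ee_rot'],s['time_s'])
E
```

```text
top {'intrinsics': array([[493.63408084,   0.        , 314.31787231],
       [  0.        , 493.63408084, 201.82762248],
       [  0.        ,   0.        ,   1.        ]]), 'R': array([[ 0.0287001 , -0.99926257,  0.02550717],
       [-0.99526796, -0.03093662, -0.09211201],
       [ 0.09283319, -0.02274284, -0.9954219 ]]), 't': array([-6.37756419e-04,  6.27942702e-01,  8.85951851e-01])}
side {'intrinsics': array([[449.43926811,   0.        , 315.73719495],
       [  0.        , 449.43926811, 197.42660123],
       [  0.        ,   0.        ,   1.        ]]), 'R': array([[-0.76537216, -0.64345435,  0.01311337],
       [-0.45941121,  0.53196146, -0.71130749],
       [ 0.45071809, -0.55043938, -0.70275863]]), 't': array([0.50524029, 0.31646756, 0.55723159])}
[ 0.19866788 -0.59200716  0.22158004] [[-9.48092108e-01 -3.17994902e-01 -7.73153655e-04]
 [-3.17995805e-01  9.48090371e-01  1.82134072e-03]
 [ 1.53842473e-04  1.97265838e-03 -9.99998042e-01]] 0.1
```

View pics/top0.png

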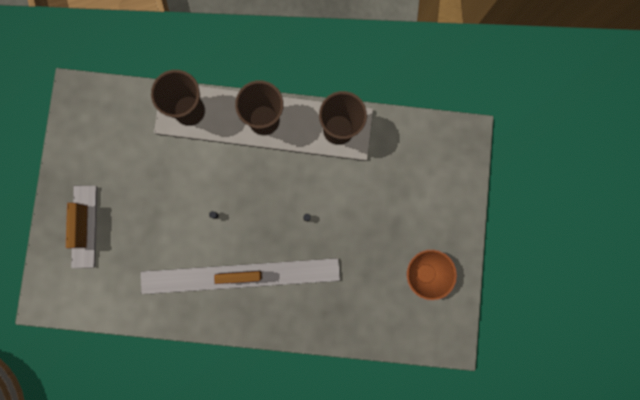

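View pics/side0.png

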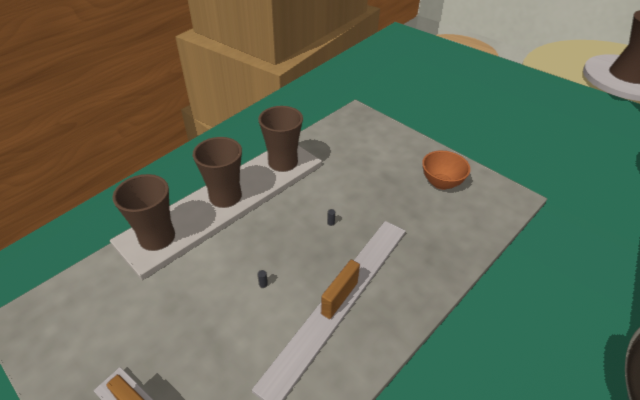

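Top view: the long bar spans about (141,283) to (339,271) with its handle at (237,277). The pins are at (213,215) and (306,217). The cups lie beyond at rows 70–160, and the unwanted short bar is at the left.

```bash
cat > h.py <<'E'
from station import *
import cv2,numpy as np
def cloud(d,n):
    c=camera_params(n);K=c['intrinsics'];v,u=np.mgrid[:400,:640]
    P=np.stack([(u-K[0,2])/K[0,0]*d,(v-K[1,2])/K[1,1]*d,d],-1)
    return (P-c['t'])@c['R']
def ray(n,u,v,z):   # pixel -> world at height z
    c=camera_params(n);C=-c['R'].T@c['t'];r=c['R'].T@np.linalg.inv(c['intrinsics'])@[u,v,1]
    return C+r*(z-C[2])/r[2]
def proj(n,X):
    c=camera_params(n);q=c['intrinsics']@(c['R']@np.asarray(X)+c['t']);return q[:2]/q[2]
def line(m,n,z):    # mask -> world min-area rect at height z
    cs=max(cv2.findContours(m.astype(np.uint8),0,1)[0],key=cv2.contourArea)[:,0]
    W=np.array([ray(n,*q,z)[:2] for q in cs])
    r=cv2.minAreaRect((W*1000).astype(np.float32));b=cv2.boxPoints(r)/1000
    e=[b[1]-b[0],b[2]-b[1]];L=max(e,key=np.linalg.norm);L=L*np.sign(L[1])
    return b.mean(0),np.degrees(np.arctan2(-L[0],L[1])),np.array(r[1])  # centre, yaw
def look(n,p,d,tag=''):
    W=cloud(d,n);hsv=cv2.cvtColor(p,cv2.COLOR_RGB2HSV);H=W[...,2]
    return W,hsv,H
E
python3 - <<'E'
from h import *
for n in("top","side"):
    z=np.load(n+"0.npz");p,d=z['p'],z['d'];W,hsv,H=look(n,p,d)
    v,u=np.mgrid[:400,:640]
    box=dict(top=(130,350,240,310),side=(250,410,215,400))[n]
    roi=(u>box[0])&(u<box[1])&(v>box[2])&(v<box[3])
    wood=roi&(hsv[...,1]>120)&(hsv[...,0]<25)&(H>.03)
    print(n,'board z',np.median(H[200:240,130:190]) if n=='top' else '')
    hi=wood&(H>.07); 
    print('handle top px',hi.sum(),'mean',W[hi].mean(0),'z',np.median(H[hi])); print(line(hi,n,.078))
    bar=roi&((p.min(2)>135)|wood); print('bar',bar.sum(),line(bar,n,.028),'z',np.median(H[roi&(p.min(2)>135)]))
    for (a,b) in dict(top=[(213,215),(306,217)],side=[(263,279),(332,217)])[n]:
        m=(abs(u-a)<9)&(abs(v-b)<12)&(H>.028)&(H<.07)&(d>0)
        t=m&(H>.042)
        print('pin',m.sum(),W[m].mean(0),'top',t.sum(),W[t].mean(0) if t.any() else '', 'ray',ray(n,a,b,.045))
    x,y,w,h=dict(top=(130,190,230,120),side=(240,190,180,210))[n]
    s=dict(top=3.4,side=2.7)[n]
    cv2.imwrite(f"pics/{n}c.png",cv2.resize(p[y:y+h,x:x+w,::-1],None,fx=s,fy=s,interpolation=2))
E
```

```text
top board z 0.01861503530580156
handle top px 425 mean [0.48904183 0.14747153 0.08057287] z 0.07851682666404067
(array([0.48879474, 0.14772242], dtype=float32), np.float32(5.3704543), array([16.24202728, 77.93410492]))
bar 3589 (array([0.48867193, 0.14959377], dtype=float32), np.float32(5.3969183), array([ 38.55301666, 358.5305481 ])) z 0.028730824658083104
pin 62 [0.59792743 0.20045587 0.04538856] top 50 [0.59837184 0.20123838 0.04815735] ray [0.59660507 0.20085764 0.045     ]
pin 51 [0.59880266 0.03181102 0.04745191] top 47 [0.59911888 0.03182069 0.0485579 ] ray [0.59807571 0.03279581 0.045     ]
side board z 
handle top px 622 mean [0.48405305 0.15776008 0.08412255] z 0.07778205869638147
(array([0.4865373 , 0.15253273], dtype=float32), np.float32(5.9941354), array([19.46904373, 81.93687439]))
bar 5534 (array([0.49124107, 0.15104395], dtype=float32), np.float32(5.474646), array([ 44.53396225, 362.51370239])) z 0.028011384504052314
pin 120 [0.59633019 0.20407833 0.04233457] top 71 [0.5974452  0.20305583 0.04720768] ray [0.59089348 0.20691186 0.045     ]
pin 98 [0.59782268 0.03493707 0.041779  ] top 54 [0.59890005 0.03364319 0.04701596] ray [0.59151046 0.0391939  0.045     ]
```

View pics/topc.png

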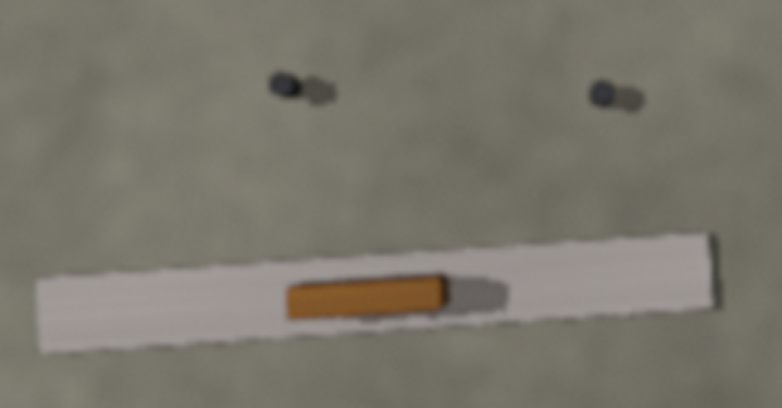

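View pics/sidec.png

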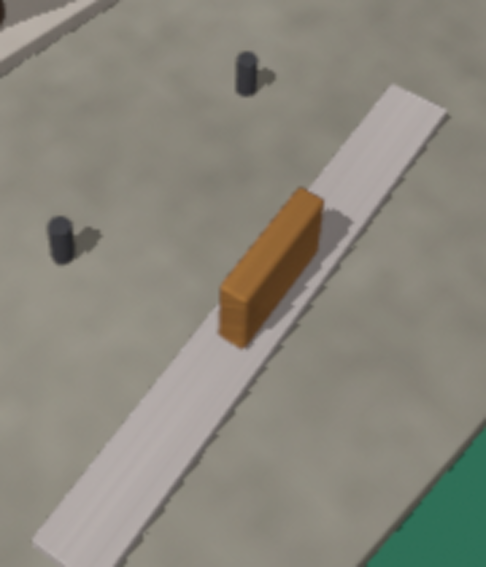

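Bar: centre (0.489, 0.149), yaw +5.4°. Pins: about (0.598, 0.201) and (0.598, 0.032), so their line is close to 0°. I'll travel above the handle first.

Call:
drive_tool:
  rows:
    - {"tx":-1,"ty":1.2,"claw":8.7}
    - {"tx":-2.2,"ty":2.6,"claw":8.7}
    - {"tx":-2.2,"ty":2.6,"claw":8.7}
    - {"tx":-2.2,"ty":2.6,"claw":8.7}
    - {"tx":-2.2,"ty":2.6,"claw":8.7}
    - {"tx":-2.2,"ty":2.6,"claw":8.7}
    - {"tx":-2.2,"ty":2.6,"claw":8.7}
    - {"tx":-2.2,"ty":2.6,"claw":8.7}
    - {"tx":-2.2,"ty":2.6,"claw":8.7}
    - {"tx":-2.2,"ty":2.6,"claw":8.7}

```text
invalid input at $.rows[0]: expected keys tx, ty, tz, ax, ay, az, claw
```

Call:
drive_tool:
  rows:
    - {"tx":-2.2,"ty":2.6,"claw":8.7}
    - {"tx":-2.2,"ty":2.6,"claw":8.7}
    - {"tx":-2.2,"ty":2.6,"claw":8.7}
    - {"tx":-2.2,"ty":2.6,"claw":8.7}
    - {"tx":-2.2,"ty":2.6,"claw":8.7}
    - {"tx":-2.2,"ty":2.6,"claw":8.7}
    - {"tx":-2.2,"ty":2.6,"claw":8.7}
    - {"tx":-2.2,"ty":2.6,"claw":8.7}
    - {"tx":-2.2,"ty":2.6,"claw":8.7}
    - {"tx":-2.2,"ty":2.6,"claw":8.7}

```text
invalid input at $.rows[0]: expected keys tx, ty, tz, ax, ay, az, claw
```

Call:
drive_tool:
  rows:
    - {"tx":-2.2,"ty":2.6,"claw":8.7}
    - {"tx":-2.2,"ty":2.6,"claw":8.7}
    - {"tx":-2.2,"ty":2.6,"claw":8.7}
    - {"tx":-1.5,"ty":1.8,"claw":8.7}
    - {"az":-0.1,"claw":8.7}
    - {"az":-0.11,"claw":8.7}
    - {"az":-0.11,"claw":8.7}
    - {"az":-0.11,"claw":8.7}
    - {"az":-0.11,"claw":8.7}
    - {"az":-0.11,"claw":8.7}

```text
invalid input at $.rows[0]: expected keys tx, ty, tz, ax, ay, az, claw
```

Call:
drive_tool:
  rows:
    - {"az":-0.11,"claw":8.7}
    - {"az":-0.11,"claw":8.7}
    - {"az":-0.11,"claw":8.7}
    - {"az":-0.11,"claw":8.7}
    - {"az":-0.11,"claw":8.7}
    - {"az":-0.11,"claw":8.7}
    - {"az":-0.032,"claw":8.7}
    - {"claw":8.7}
    - {"claw":8.7}

```text
invalid input at $.rows[0]: expected keys tx, ty, tz, ax, ay, az, claw
```

```bash
cat >> h.py <<'E'
def goto(x,y,yaw,z):  # print needed tool-frame shift (cm) and az (rad); yaw = bar yaw, tool y faces -bar x
    s=sense();R=s['ee_rot'];d=R.T@(np.array([x,y,z])-s['tcp_pos'])*100
    cur=np.degrees(np.arctan2(R[1,1],R[0,1]));e=(yaw-180-cur+180)%360-180
    print('t',s['time_s'],'pos',s['tcp_pos'].round(4),'yaw',round((cur+360)%360-180,2),'tilt',R[:2,2].round(4),'shift',d.round(2),'az',-np.radians(e).round(4),'F',s['wrist_force'].round(1),'w',s['gripper_width'],s['gripper_force'],'j',s['joints'].round(0))
E
python3 -c "
from h import *
goto(.489,.149,5.4,.036)"
```

```text
t 0.1 pos [ 0.1987 -0.592   0.2216] yaw -71.46 tilt [-0.0008  0.0018] shift [-51.09  60.99  18.67] az -1.3414 F [-0.   0.1  0. ] w 1.0020112813551392 0.0 j [-57.  22.   0.  -0. -68. -15.]
```

All keys are required.

Call:
drive_tool:
  rows:
    - {"tx":-1,"ty":1.2,"tz":0,"ax":0,"ay":0,"az":0,"claw":8.7}
    - {"tx":-2.2,"ty":2.6,"tz":0,"ax":0,"ay":0,"az":0,"claw":8.7}
    - {"tx":-2.2,"ty":2.6,"tz":0,"ax":0,"ay":0,"az":0,"claw":8.7}
    - {"tx":-2.2,"ty":2.6,"tz":0,"ax":0,"ay":0,"az":0,"claw":8.7}
    - {"tx":-2.2,"ty":2.6,"tz":0,"ax":0,"ay":0,"az":0,"claw":8.7}
    - {"tx":-2.2,"ty":2.6,"tz":0,"ax":0,"ay":0,"az":0,"claw":8.7}
    - {"tx":-2.2,"ty":2.6,"tz":0,"ax":0,"ay":0,"az":0,"claw":8.7}
    - {"tx":-2.2,"ty":2.6,"tz":0,"ax":0,"ay":0,"az":0,"claw":8.7}
    - {"tx":-2.2,"ty":2.6,"tz":0,"ax":0,"ay":0,"az":0,"claw":8.7}
    - {"tx":-2.2,"ty":2.6,"tz":0,"ax":0,"ay":0,"az":0,"claw":8.7}

```text
time_s: 0.93
tcp_pos: [0.3178, -0.2914, 0.2223]
ee_rot: [[-0.948, -0.318, -0.0], [-0.318, 0.948, 0.0], [0.0, 0.0, -1.0]]
wrist_force: [0.9, 0.1, 0.1]
gripper_width: 0.999
gripper_force: 0.0
```

Call:
drive_tool:
  rows:
    - {"tx":-2.2,"ty":2.6,"tz":0,"ax":0,"ay":0,"az":0,"claw":8.7}
    - {"tx":-2.2,"ty":2.6,"tz":0,"ax":0,"ay":0,"az":0,"claw":8.7}
    - {"tx":-2.2,"ty":2.6,"tz":0,"ax":0,"ay":0,"az":0,"claw":8.7}
    - {"tx":-2.2,"ty":2.6,"tz":0,"ax":0,"ay":0,"az":0,"claw":8.7}
    - {"tx":-2.2,"ty":2.6,"tz":0,"ax":0,"ay":0,"az":0,"claw":8.7}
    - {"tx":-2.2,"ty":2.6,"tz":0,"ax":0,"ay":0,"az":0,"claw":8.7}
    - {"tx":-2.2,"ty":2.6,"tz":0,"ax":0,"ay":0,"az":0,"claw":8.7}
    - {"tx":-2.2,"ty":2.6,"tz":0,"ax":0,"ay":0,"az":0,"claw":8.7}
    - {"tx":-2.2,"ty":2.6,"tz":0,"ax":0,"ay":0,"az":0,"claw":8.7}
    - {"tx":-2.2,"ty":2.6,"tz":0,"ax":0,"ay":0,"az":0,"claw":8.7}

```text
time_s: 1.77
tcp_pos: [0.4436, 0.0251, 0.2224]
ee_rot: [[-0.948, -0.319, -0.0], [-0.319, 0.948, 0.0], [0.0, 0.0, -1.0]]
wrist_force: [0.6, -1.4, 0.1]
gripper_width: 1.0
gripper_force: 0.0
```

Call:
drive_tool:
  rows:
    - {"tx":-2.2,"ty":2.6,"tz":0,"ax":0,"ay":0,"az":0,"claw":8.7}
    - {"tx":-2.2,"ty":2.6,"tz":0,"ax":0,"ay":0,"az":0,"claw":8.7}
    - {"tx":-1.4,"ty":2.1,"tz":0,"ax":0,"ay":0,"az":-0.1,"claw":8.7}
    - {"tx":0,"ty":0,"tz":0,"ax":0,"ay":0,"az":-0.115,"claw":8.7}
    - {"tx":0,"ty":0,"tz":0,"ax":0,"ay":0,"az":-0.115,"claw":8.7}
    - {"tx":0,"ty":0,"tz":0,"ax":0,"ay":0,"az":-0.115,"claw":8.7}
    - {"tx":0,"ty":0,"tz":0,"ax":0,"ay":0,"az":-0.115,"claw":8.7}
    - {"tx":0,"ty":0,"tz":0,"ax":0,"ay":0,"az":-0.115,"claw":8.7}
    - {"tx":0,"ty":0,"tz":0,"ax":0,"ay":0,"az":-0.115,"claw":8.7}
    - {"tx":0,"ty":0,"tz":0,"ax":0,"ay":0,"az":-0.115,"claw":8.7}

```text
time_s: 2.6
tcp_pos: [0.475, 0.1109, 0.2221]
ee_rot: [[-0.33, -0.944, -0.001], [-0.944, 0.33, -0.0], [0.001, 0.001, -1.0]]
wrist_force: [0.9, 0.3, 0.2]
gripper_width: 1.001
gripper_force: 0.0
```

Call:
drive_tool:
  rows:
    - {"tx":0,"ty":0,"tz":0,"ax":0,"ay":0,"az":-0.115,"claw":8.7}
    - {"tx":0,"ty":0,"tz":0,"ax":0,"ay":0,"az":-0.115,"claw":8.7}
    - {"tx":0,"ty":0,"tz":0,"ax":0,"ay":0,"az":-0.115,"claw":8.7}
    - {"tx":0,"ty":0,"tz":0,"ax":0,"ay":0,"az":-0.091,"claw":8.7}
    - {"tx":0,"ty":0,"tz":0,"ax":0,"ay":0,"az":0,"claw":8.7}
    - {"tx":0,"ty":0,"tz":0,"ax":0,"ay":0,"az":0,"claw":8.7}

```text
time_s: 3.1
tcp_pos: [0.4752, 0.111, 0.2223]
ee_rot: [[0.091, -0.996, -0.001], [-0.996, -0.091, -0.0], [0.0, 0.001, -1.0]]
wrist_force: [-0.3, 0.2, 0.3]
gripper_width: 1.001
gripper_force: 0.0
```

```bash
python3 -c "
from h import *
goto(.489,.149,5.4,.036)"
```

```text
t 3.1 pos [0.4752 0.111  0.2223] yaw 5.24 tilt [-0.0007 -0.0002] shift [-3.66 -1.74 18.62] az -0.0027 F [-0.3  0.2  0.3] w 1.0007055052464722 0.0 j [ 32.   9. -18.  -0. -63. -27.]
```

Call:
drive_tool:
  rows:
    - {"tx":-1.8,"ty":-0.9,"tz":0,"ax":0,"ay":0,"az":0,"claw":8.7}
    - {"tx":-1.8,"ty":-0.8,"tz":1,"ax":0,"ay":0,"az":0,"claw":8.7}
    - {"tx":0,"ty":0,"tz":3,"ax":0,"ay":0,"az":0,"claw":8.7}
    - {"tx":0,"ty":0,"tz":3,"ax":0,"ay":0,"az":0,"claw":8.7}
    - {"tx":0,"ty":0,"tz":3,"ax":0,"ay":0,"az":0,"claw":8.7}
    - {"tx":0,"ty":0,"tz":2,"ax":0,"ay":0,"az":0,"claw":8.7}
    - {"tx":0,"ty":0,"tz":0,"ax":0,"ay":0,"az":0,"claw":8.7}

```text
time_s: 3.68
tcp_pos: [0.4858, 0.1468, 0.0982]
ee_rot: [[0.091, -0.996, -0.009], [-0.996, -0.091, -0.005], [0.004, 0.009, -1.0]]
wrist_force: [-0.6, -0.8, 0.2]
gripper_width: 0.999
gripper_force: 0.0
```

```bash
python3 -c "
from h import *
goto(.489,.149,5.4,.036)
p,d=capture('side');cv2.imwrite('pics/s1.png',p[100:400,180:580,::-1])"
```

```text
t 3.6833 pos [0.4858 0.1468 0.0982] yaw 5.21 tilt [-0.0089 -0.0048] shift [-0.21 -0.39  6.21] az -0.0033 F [-0.6 -0.8  0.2] w 0.9990862586466795 0.0 j [ 35.  19. -25.  -0. -47. -30.]
```

View pics/s1.png

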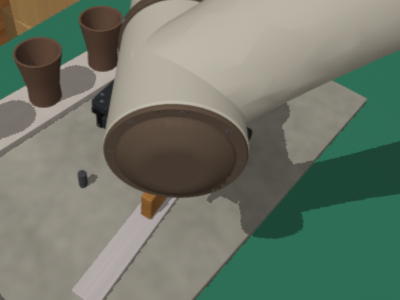

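The gripper hides most of the handle (its end shows at crop (148,205)), and it is poised over it. I'll descend the rest of the way.

Call:
drive_tool:
  rows:
    - {"tx":0,"ty":0,"tz":2,"ax":0,"ay":0,"az":0,"claw":8.7}
    - {"tx":0,"ty":0,"tz":2,"ax":0,"ay":0,"az":0,"claw":8.7}
    - {"tx":0,"ty":-0.1,"tz":1.4,"ax":0,"ay":0,"az":0,"claw":8.7}
    - {"tx":0,"ty":0,"tz":0,"ax":0,"ay":0,"az":0,"claw":8.7}
    - {"tx":0,"ty":0,"tz":0,"ax":0,"ay":0,"az":0,"claw":8.7}
    - {"tx":0,"ty":0,"tz":0,"ax":0,"ay":0,"az":0,"claw":8.7}

```text
time_s: 4.23
tcp_pos: [0.4913, 0.1493, 0.0504]
ee_rot: [[0.094, -0.996, 0.003], [-0.996, -0.094, 0.002], [-0.001, -0.003, -1.0]]
wrist_force: [-0.5, -0.2, -0.1]
gripper_width: 0.999
gripper_force: 0.0
```

```bash
python3 -c "
from h import *
goto(.489,.149,5.4,.036)"
```

```text
t 4.2333 pos [0.4913 0.1493 0.0504] yaw 5.39 tilt [0.0032 0.0016] shift [0.01 0.24 1.44] az -0.0001 F [-0.5 -0.2 -0.1] w 0.9991890241377324 0.0 j [ 35.  23. -28.   0. -39. -30.]
```

Call:
drive_tool:
  rows:
    - {"tx":0,"ty":0.2,"tz":0.7,"ax":0,"ay":0,"az":0,"claw":8.7}
    - {"tx":0,"ty":0,"tz":0.5,"ax":0,"ay":0,"az":0,"claw":8.7}
    - {"tx":0,"ty":0,"tz":0,"ax":0,"ay":0,"az":0,"claw":8.7}
    - {"tx":0,"ty":0,"tz":0,"ax":0,"ay":0,"az":0,"claw":8.7}

```text
time_s: 4.57
tcp_pos: [0.4878, 0.1483, 0.0364]
ee_rot: [[0.094, -0.996, -0.0], [-0.996, -0.094, -0.0], [0.0, 0.0, -1.0]]
wrist_force: [0.3, 0.3, 0.5]
gripper_width: 0.995
gripper_force: 0.0
```

Call:
drive_tool:
  rows:
    - {"tx":0,"ty":0,"tz":0,"ax":0,"ay":0,"az":0,"claw":1}
    - {"tx":0,"ty":0,"tz":0,"ax":0,"ay":0,"az":0,"claw":1}
    - {"tx":0,"ty":0,"tz":0,"ax":0,"ay":0,"az":0,"claw":1}
    - {"tx":0,"ty":0,"tz":0,"ax":0,"ay":0,"az":0,"claw":1}
    - {"tx":0,"ty":0,"tz":0,"ax":0,"ay":0,"az":0,"claw":1}
    - {"tx":0,"ty":0,"tz":0,"ax":0,"ay":0,"az":0,"claw":1}
    - {"tx":0,"ty":0,"tz":0,"ax":0,"ay":0,"az":0,"claw":1}
    - {"tx":0,"ty":0,"tz":0,"ax":0,"ay":0,"az":0,"claw":1}
    - {"tx":0,"ty":0,"tz":0,"ax":0,"ay":0,"az":0,"claw":1}
    - {"tx":0,"ty":0,"tz":0,"ax":0,"ay":0,"az":0,"claw":1}

```text
time_s: 5.4
tcp_pos: [0.488, 0.1484, 0.0365]
ee_rot: [[0.094, -0.996, -0.0], [-0.996, -0.094, -0.0], [0.0, 0.0, -1.0]]
wrist_force: [0.3, -0.2, 1.3]
gripper_width: 0.324
gripper_force: 0.0
```

```bash
python3 -c "
from h import *
goto(.560,.125,0,.0375)
for a in [(262.2,273),(331.5,211.5)]: print('side pins',ray('side',*a,.048))
for a in [(212.6,214.1),(306.8,217.1)]: print('top pins',ray('top',*a,.048))"
```

```text
t 5.4 pos [0.488  0.1484 0.0365] yaw 5.39 tilt [-0. -0.] shift [ 3.   -6.95 -0.1 ] az 0.094 F [ 0.3 -0.2  1.3] w 0.3240947514689196 0.0 j [ 35.  24. -29.   0. -38. -30.]
side pins [0.59790596 0.20127658 0.048     ]
side pins [0.59858845 0.03189024 0.048     ]
top pins [0.59802506 0.20110852 0.048     ]
top pins [0.59775294 0.03136459 0.048     ]
```

Call:
drive_tool:
  rows:
    - {"tx":0,"ty":0,"tz":0,"ax":0,"ay":0,"az":0,"claw":1}
    - {"tx":0,"ty":0,"tz":0,"ax":0,"ay":0,"az":0,"claw":1}
    - {"tx":0,"ty":0,"tz":0,"ax":0,"ay":0,"az":0,"claw":1}
    - {"tx":0,"ty":0,"tz":0,"ax":0,"ay":0,"az":0,"claw":1}
    - {"tx":0,"ty":0,"tz":0,"ax":0,"ay":0,"az":0,"claw":1}
    - {"tx":0,"ty":0,"tz":0,"ax":0,"ay":0,"az":0,"claw":1}

```text
time_s: 5.9
tcp_pos: [0.4881, 0.1485, 0.0366]
ee_rot: [[0.094, -0.996, 0.0], [-0.996, -0.094, 0.0], [-0.0, -0.0, -1.0]]
wrist_force: [0.7, -0.4, 0.2]
gripper_width: 0.202
gripper_force: 30.0
```

Call:
drive_tool:
  rows:
    - {"tx":0,"ty":-0.2,"tz":0,"ax":0,"ay":0,"az":0.024,"claw":1}
    - {"tx":0.1,"ty":-0.5,"tz":0,"ax":0,"ay":0,"az":0.035,"claw":1}
    - {"tx":0.2,"ty":-0.7,"tz":0,"ax":0,"ay":0,"az":0.035,"claw":1}
    - {"tx":0.35,"ty":-1,"tz":0,"ax":0,"ay":0,"az":0,"claw":1}
    - {"tx":0.35,"ty":-1,"tz":0,"ax":0,"ay":0,"az":0,"claw":1}
    - {"tx":0.35,"ty":-1,"tz":0,"ax":0,"ay":0,"az":0,"claw":1}
    - {"tx":0.35,"ty":-1,"tz":0,"ax":0,"ay":0,"az":0,"claw":1}
    - {"tx":0.35,"ty":-0.9,"tz":0,"ax":0,"ay":0,"az":0,"claw":1}
    - {"tx":0.3,"ty":-0.7,"tz":0,"ax":0,"ay":0,"az":0,"claw":1}
    - {"tx":0,"ty":0,"tz":0,"ax":0,"ay":0,"az":0,"claw":1}

```text
time_s: 6.73
tcp_pos: [0.5605, 0.125, 0.0366]
ee_rot: [[-0.001, -1.0, 0.002], [-1.0, 0.001, 0.0], [-0.0, -0.002, -1.0]]
wrist_force: [1.1, -1.1, 2.0]
gripper_width: 0.201
gripper_force: 30.0
```

Call:
drive_tool:
  rows:
    - {"tx":0,"ty":0,"tz":0,"ax":0,"ay":0,"az":0,"claw":1}
    - {"tx":0,"ty":0,"tz":0,"ax":0,"ay":0,"az":0,"claw":1}

```text
time_s: 6.9
tcp_pos: [0.559, 0.1256, 0.0366]
ee_rot: [[-0.0, -1.0, 0.002], [-1.0, 0.0, 0.0], [-0.0, -0.002, -1.0]]
wrist_force: [1.4, -1.1, 0.2]
gripper_width: 0.201
gripper_force: 30.0
```

```bash
python3 -c "
from h import *
goto(.571,.120,0,.0365)
p,d=capture('top');np.savez('top1.npz',p=p,d=d);cv2.imwrite('pics/t1.png',cv2.resize(p[170:310,100:360,::-1],None,fx=3,fy=3,interpolation=2))"
```

```text
t 6.9 pos [0.559  0.1256 0.0366] yaw -0.0 tilt [0.0019 0.0004] shift [ 0.56 -1.2   0.02] az -0.0 F [ 1.4 -1.1  0.2] w 0.20131204247000578 29.99991623684764 j [ 29.  28. -20.   0. -42. -29.]
```

View pics/t1.png

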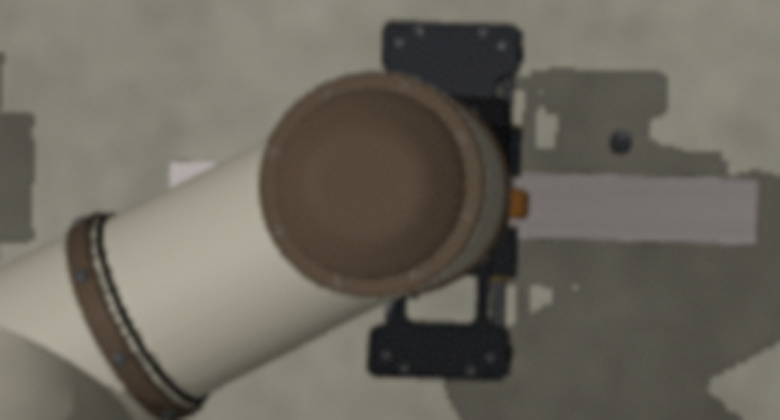

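The bar follows the gripper and lies parallel to the pin line. Pin B is at crop (620,142), with the bar's far edge at row 175. I'll creep into contact while watching the force.

Call:
drive_tool:
  rows:
    - {"tx":0.1,"ty":-0.3,"tz":0,"ax":0,"ay":0,"az":0,"claw":1}
    - {"tx":0.2,"ty":-0.3,"tz":0,"ax":0,"ay":0,"az":0,"claw":1}
    - {"tx":0.2,"ty":-0.3,"tz":0,"ax":0,"ay":0,"az":0,"claw":1}
    - {"tx":0,"ty":-0.1,"tz":0,"ax":0,"ay":0,"az":0,"claw":1}
    - {"tx":0,"ty":0,"tz":0,"ax":0,"ay":0,"az":0,"claw":1}
    - {"tx":0,"ty":0,"tz":0,"ax":0,"ay":0,"az":0,"claw":1}

```text
time_s: 7.45
tcp_pos: [0.5678, 0.1204, 0.0366]
ee_rot: [[-0.0, -1.0, -0.001], [-1.0, 0.0, -0.0], [0.0, 0.001, -1.0]]
wrist_force: [-2.7, 0.6, 5.4]
gripper_width: 0.205
gripper_force: 30.0
```

Call:
drive_tool:
  rows:
    - {"tx":0,"ty":-0.1,"tz":0,"ax":0,"ay":0,"az":0,"claw":1}
    - {"tx":0,"ty":0,"tz":0,"ax":0,"ay":0,"az":0,"claw":1}
    - {"tx":0,"ty":0,"tz":0,"ax":0,"ay":0,"az":0,"claw":1}

```text
time_s: 7.7
tcp_pos: [0.5686, 0.1204, 0.0366]
ee_rot: [[-0.0, -1.0, -0.001], [-1.0, 0.0, -0.001], [0.001, 0.001, -1.0]]
wrist_force: [-3.0, -0.4, 5.7]
gripper_width: 0.21
gripper_force: 30.0
```

```bash
python3 -c "
from h import *
goto(.571,.120,0,.0365);print(sense()['moment'])"
```

```text
t 7.7 pos [0.5686 0.1204 0.0366] yaw -0.01 tilt [-0.001  -0.0005] shift [ 0.04 -0.24  0.01] az -0.0001 F [-3.  -0.4  5.7] w 0.21011944889300496 30.00027924310416 j [ 28.  29. -18.  -0. -43. -28.]
[0.079292   1.02057485 0.05491186]
```

```bash
python3 - <<'E'
from h import *
p,d=capture('top');q,e=capture('side');np.savez('t2.npz',p=p,d=d,q=q,e=e)
a=cv2.resize(p[200:260,240:370,::-1],None,fx=5,fy=5,interpolation=2)
b=cv2.resize(q[190:280,200:420,::-1],(650,266),interpolation=2)
cv2.imwrite('pics/t2.png',np.vstack([a,b]))
for n,pp in(('top',p),('side',q)):
  for s in (.2012,.0316): print(n,proj(n,[.598,s,.048]).round(0),'expected edge',proj(n,[.591,s,.028]).round(0))
E
```

```text
top [213. 214.] expected edge [214. 219.]
top [307. 217.] expected edge [306. 221.]
side [262. 273.] expected edge [266. 283.]
side [332. 212.] expected edge [335. 221.]
```

View pics/t2.png

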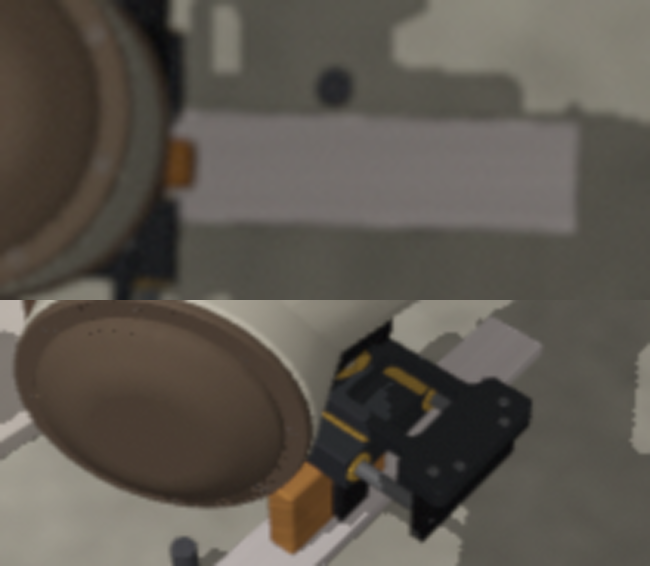

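The bar's far edge, crop (180,110) to (577,122), is close to pin B at (334,87) but may be slightly rotated. I'll measure it.

```bash
cat >> h.py <<'E'
def edges(p,u0,u1,v0,v1,n='top'):
    g=cv2.GaussianBlur(p.astype(np.float32).mean(2),(3,3),0)
    for name,s in(('far',1),('near',-1)):
        P=[]
        for u in range(u0,u1):
            c=s*np.diff(g[v0:v1,u]);k=int(np.argmax(c[1:-1]))+1
            a,b,e=c[k-1:k+2];P.append(ray(n,u,v0+k+.5+.5*(a-e)/(a-2*b+e+1e-9),.028 if s>0 else .028))
        P=np.array(P);f=np.polyfit(P[:,1],P[:,0],1);r=P[:,0]-np.polyval(f,P[:,1]);k=abs(r)<.002
        f=np.polyfit(P[k,1],P[k,0],1);print(name,k.sum(),'yaw',-np.degrees(np.arctan(f[0])).round(2),'x at A,B',np.polyval(f,[.2012,.0316]).round(4),'rms',r[k].std().round(5))
E
python3 - <<'E'
from h import *
edges(np.load('top0.npz')['p'],275,335,255,295)
edges(np.load('top1.npz')['p'],280,350,220,260)
edges(np.load('t2.npz')['p'],280,350,216,255)
E
```

```text
far 28 yaw 6.01 x at A,B [0.5015 0.5193] rms 0.00119
near 42 yaw 4.83 x at A,B [0.4656 0.48  ] rms 0.00123
far 66 yaw -0.23 x at A,B [0.5795 0.5788] rms 0.00067
near 25 yaw -0.73 x at A,B [0.5411 0.5389] rms 0.00126
far 65 yaw -0.13 x at A,B [0.5888 0.5884] rms 0.00048
near 21 yaw -0.71 x at A,B [0.5508 0.5487] rms 0.00111
```

Call:
drive_tool:
  rows:
    - {"tx":0,"ty":-0.1,"tz":0,"ax":0,"ay":0,"az":0,"claw":1}
    - {"tx":0,"ty":0,"tz":0,"ax":0,"ay":0,"az":0,"claw":1}
    - {"tx":0,"ty":0,"tz":0,"ax":0,"ay":0,"az":0,"claw":1}

```text
time_s: 8.05
tcp_pos: [0.5695, 0.1203, 0.0366]
ee_rot: [[-0.0, -1.0, -0.001], [-1.0, 0.0, -0.001], [0.001, 0.001, -1.0]]
wrist_force: [-3.1, -0.3, 5.6]
gripper_width: 0.205
gripper_force: 30.0
```

Call:
drive_tool:
  rows:
    - {"tx":0,"ty":-0.1,"tz":0,"ax":0,"ay":0,"az":0,"claw":1}
    - {"tx":0,"ty":0,"tz":0,"ax":0,"ay":0,"az":0,"claw":1}
    - {"tx":0,"ty":0,"tz":0,"ax":0,"ay":0,"az":0,"claw":1}

```text
time_s: 8.3
tcp_pos: [0.5705, 0.1203, 0.0366]
ee_rot: [[-0.0, -1.0, -0.001], [-1.0, 0.0, -0.001], [0.001, 0.001, -1.0]]
wrist_force: [-3.5, -0.5, 5.1]
gripper_width: 0.204
gripper_force: 30.0
```

Call:
drive_tool:
  rows:
    - {"tx":0,"ty":-0.1,"tz":0,"ax":0,"ay":0,"az":0,"claw":1}
    - {"tx":0,"ty":0,"tz":0,"ax":0,"ay":0,"az":0,"claw":1}
    - {"tx":0,"ty":0,"tz":0,"ax":0,"ay":0,"az":0,"claw":1}

```text
time_s: 8.55
tcp_pos: [0.5712, 0.1203, 0.0366]
ee_rot: [[-0.0, -1.0, -0.002], [-1.0, 0.0, -0.001], [0.001, 0.002, -1.0]]
wrist_force: [-3.9, -0.5, 5.8]
gripper_width: 0.205
gripper_force: 30.0
```

```bash
python3 - <<'E'
from h import *
goto(.571,.120,0,.0365);print(sense()['moment'])
edges(capture('top')[0],280,350,216,255)
E
```

```text
t 8.55 pos [0.5712 0.1203 0.0366] yaw -0.01 tilt [-0.0017 -0.0007] shift [0.03 0.02 0.01] az -0.0001 F [-3.9 -0.5  5.8] w 0.20479248285142884 30.000631101429462 j [ 28.  29. -18.  -0. -43. -28.]
[0.06134637 1.27504054 0.02802065]
far 70 yaw -0.52 x at A,B [0.5928 0.5913] rms 0.00047
near 59 yaw 0.05 x at A,B [0.5512 0.5513] rms 0.00098
```

Call:
drive_tool:
  rows:
    - {"tx":0,"ty":-0.1,"tz":0,"ax":0,"ay":0,"az":0,"claw":1}
    - {"tx":0,"ty":0,"tz":0,"ax":0,"ay":0,"az":0,"claw":1}
    - {"tx":0,"ty":0,"tz":0,"ax":0,"ay":0,"az":0,"claw":1}

```text
time_s: 8.85
tcp_pos: [0.5714, 0.1202, 0.0367]
ee_rot: [[-0.0, -1.0, -0.003], [-1.0, 0.0, -0.001], [0.001, 0.003, -1.0]]
wrist_force: [-6.8, 0.8, 7.7]
gripper_width: 0.204
gripper_force: 30.0
```

Call:
drive_tool:
  rows:
    - {"tx":0,"ty":-0.1,"tz":0,"ax":0,"ay":0,"az":0,"claw":1}
    - {"tx":0,"ty":0,"tz":0,"ax":0,"ay":0,"az":0,"claw":1}
    - {"tx":0,"ty":0,"tz":0,"ax":0,"ay":0,"az":0,"claw":1}

```text
time_s: 9.1
tcp_pos: [0.5716, 0.1202, 0.0367]
ee_rot: [[0.0, -1.0, -0.005], [-1.0, -0.0, -0.001], [0.001, 0.005, -1.0]]
wrist_force: [-8.0, 1.1, 9.6]
gripper_width: 0.205
gripper_force: 30.0
```

```bash
python3 - <<'E'
from h import *
goto(.571,.120,0,.0365);print(sense()['moment'])
edges(capture('top')[0],280,350,216,255)
E
```

```text
t 9.1 pos [0.5716 0.1202 0.0367] yaw 0.01 tilt [-0.0049 -0.0015] shift [0.02 0.06 0.02] az 0.0001 F [-8.   1.1  9.6] w 0.20464592411252897 30.01211271621287 j [ 28.  29. -18.  -0. -43. -28.]
[0.60286073 2.55133556 0.23737757]
far 70 yaw 0.03 x at A,B [0.5917 0.5918] rms 0.00061
near 70 yaw -0.07 x at A,B [0.5521 0.5519] rms 0.00033
```

Contact has started, mostly at pin A (Mz > 0). I'll press a little more and yaw the tool slightly toward pin B.

Call:
drive_tool:
  rows:
    - {"tx":0,"ty":-0.1,"tz":0,"ax":0,"ay":0,"az":0,"claw":1}
    - {"tx":0,"ty":-0.1,"tz":0,"ax":0,"ay":0,"az":0,"claw":1}
    - {"tx":0,"ty":0,"tz":0,"ax":0,"ay":0,"az":0,"claw":1}
    - {"tx":0,"ty":0,"tz":0,"ax":0,"ay":0,"az":0,"claw":1}

```text
time_s: 9.48
tcp_pos: [0.5718, 0.1201, 0.0368]
ee_rot: [[0.0, -1.0, -0.009], [-1.0, 0.0, -0.002], [0.002, 0.009, -1.0]]
wrist_force: [-12.6, 2.9, 14.3]
gripper_width: 0.204
gripper_force: 30.0
```

```bash
python3 - <<'E'
from h import *
goto(.571,.120,0,.0365);print(sense()['moment'])
E
```

```text
t 9.4833 pos [0.5718 0.1201 0.0368] yaw -0.0 tilt [-0.0085 -0.0022] shift [0.01 0.08 0.03] az -0.0 F [-12.6   2.9  14.3] w 0.2037431448428695 30.019662359263748 j [ 28.  29. -18.  -0. -43. -28.]
[1.18930298 3.94154078 0.1766842 ]
```

Call:
drive_tool:
  rows:
    - {"tx":0,"ty":0,"tz":0,"ax":0,"ay":0,"az":-0.01,"claw":1}
    - {"tx":0,"ty":0,"tz":0,"ax":0,"ay":0,"az":0,"claw":1}
    - {"tx":0,"ty":0,"tz":0,"ax":0,"ay":0,"az":0,"claw":1}

```text
time_s: 9.73
tcp_pos: [0.5718, 0.1201, 0.0367]
ee_rot: [[0.008, -1.0, -0.008], [-1.0, -0.008, -0.002], [0.002, 0.008, -1.0]]
wrist_force: [-12.8, 3.4, 13.9]
gripper_width: 0.204
gripper_force: 30.0
```

```bash
python3 - <<'E'
from h import *
goto(.571,.120,0,.0365);print(sense()['moment'])
edges(capture('top')[0],280,350,216,255)
E
```

```text
t 9.7333 pos [0.5718 0.1201 0.0367] yaw 0.46 tilt [-0.0084 -0.0017] shift [0.01 0.08 0.02] az 0.0081 F [-12.8   3.4  13.9] w 0.20443113616226466 30.018857745453715 j [ 28.  29. -18.  -0. -43. -27.]
[ 1.12757033  3.90330743 -0.22532763]
far 70 yaw 0.2 x at A,B [0.5913 0.5919] rms 0.00048
near 21 yaw -1.16 x at A,B [0.5554 0.552 ] rms 0.0012
```

Mz flips sign with a small yaw while total force holds at about 13 N, so both pins carry load. I'll ease off partly, centre the yaw, and release.

Call:
drive_tool:
  rows:
    - {"tx":0,"ty":0.1,"tz":0,"ax":0,"ay":0,"az":0.005,"claw":1}
    - {"tx":0,"ty":0.05,"tz":0,"ax":0,"ay":0,"az":0,"claw":1}
    - {"tx":0,"ty":0,"tz":0,"ax":0,"ay":0,"az":0,"claw":1}
    - {"tx":0,"ty":0,"tz":0,"ax":0,"ay":0,"az":0,"claw":1}

```text
time_s: 10.12
tcp_pos: [0.5717, 0.1201, 0.0367]
ee_rot: [[0.004, -1.0, -0.006], [-1.0, -0.004, -0.001], [0.001, 0.006, -1.0]]
wrist_force: [-9.1, 1.4, 10.7]
gripper_width: 0.204
gripper_force: 30.0
```

```bash
python3 - <<'E'
from h import *
goto(.571,.120,0,.0365);print(sense()['moment'])
edges(capture('top')[0],280,350,216,255)
E
```

```text
t 10.1167 pos [0.5717 0.1201 0.0367] yaw 0.25 tilt [-0.0055 -0.0014] shift [0.01 0.07 0.02] az 0.0044 F [-9.1  1.4 10.7] w 0.2043085810134854 29.999836336355656 j [ 28.  29. -18.  -0. -43. -27.]
[ 7.29830555e-01  2.79402962e+00 -1.88614602e-03]
far 70 yaw 0.15 x at A,B [0.5914 0.5919] rms 0.00053
near 16 yaw -1.16 x at A,B [0.5554 0.5519] rms 0.00113
```

Call:
drive_tool:
  rows:
    - {"tx":0,"ty":0,"tz":0,"ax":0,"ay":0,"az":0,"claw":2.2}
    - {"tx":0,"ty":0,"tz":0,"ax":0,"ay":0,"az":0,"claw":2.6}
    - {"tx":0,"ty":0,"tz":0,"ax":0,"ay":0,"az":0,"claw":3.5}
    - {"tx":0,"ty":0,"tz":0,"ax":0,"ay":0,"az":0,"claw":5}
    - {"tx":0,"ty":0,"tz":0,"ax":0,"ay":0,"az":0,"claw":5}
    - {"tx":0,"ty":0,"tz":0,"ax":0,"ay":0,"az":0,"claw":5}
    - {"tx":0,"ty":0,"tz":0,"ax":0,"ay":0,"az":0,"claw":5}
    - {"tx":0,"ty":0,"tz":0,"ax":0,"ay":0,"az":0,"claw":5}
    - {"tx":0,"ty":0,"tz":0,"ax":0,"ay":0,"az":0,"claw":5}
    - {"tx":0,"ty":0,"tz":0,"ax":0,"ay":0,"az":0,"claw":5}

```text
time_s: 11.0
tcp_pos: [0.5746, 0.1207, 0.0365]
ee_rot: [[0.005, -1.0, 0.0], [-1.0, -0.005, 0.0], [-0.0, -0.0, -1.0]]
wrist_force: [0.0, 0.3, -0.4]
gripper_width: 0.573
gripper_force: 0.0
```

```bash
python3 - <<'E'
from h import *
goto(.571,.120,0,.0365);print(sense()['moment'])
edges(capture('top')[0],280,350,216,255)
E
```

```text
t 11.0 pos [0.5746 0.1207 0.0365] yaw 0.29 tilt [0.0001 0.    ] shift [0.07 0.36 0.  ] az 0.005 F [ 0.   0.3 -0.4] w 0.573011573232598 0.0 j [ 28.  29. -18.   0. -43. -27.]
[-0.02296353  0.12042458  0.02949153]
far 22 yaw 0.12 x at A,B [0.5916 0.592 ] rms 0.001
near 15 yaw 7.9 x at A,B [0.5277 0.5512] rms 0.00106
```

Released cleanly with no load left. I'll raise the tool straight up and then back off to clear the view.

Call:
drive_tool:
  rows:
    - {"tx":0,"ty":0,"tz":-0.5,"ax":0,"ay":0,"az":0,"claw":5}
    - {"tx":0,"ty":0,"tz":-1.5,"ax":0,"ay":0,"az":0,"claw":5}
    - {"tx":0,"ty":0,"tz":-2,"ax":0,"ay":0,"az":0,"claw":5}
    - {"tx":0,"ty":0,"tz":-2.5,"ax":0,"ay":0,"az":0,"claw":5}
    - {"tx":0,"ty":0,"tz":-2.5,"ax":0,"ay":0,"az":0,"claw":5}
    - {"tx":0,"ty":0,"tz":-2.5,"ax":0,"ay":0,"az":0,"claw":5}
    - {"tx":0,"ty":0,"tz":-2.5,"ax":0,"ay":0,"az":0,"claw":5}
    - {"tx":0,"ty":0,"tz":-2.5,"ax":0,"ay":0,"az":0,"claw":5}
    - {"tx":0,"ty":0,"tz":-2,"ax":0,"ay":0,"az":0,"claw":5}
    - {"tx":0,"ty":0,"tz":0,"ax":0,"ay":0,"az":0,"claw":5}

```text
time_s: 11.88
tcp_pos: [0.577, 0.1213, 0.2274]
ee_rot: [[0.006, -1.0, 0.01], [-1.0, -0.006, 0.003], [-0.003, -0.01, -1.0]]
wrist_force: [0.4, -0.0, 0.8]
gripper_width: 0.569
gripper_force: 0.0
```

Call:
drive_tool:
  rows:
    - {"tx":1.5,"ty":0.5,"tz":0,"ax":0,"ay":0,"az":0,"claw":5}
    - {"tx":3,"ty":1,"tz":0,"ax":0,"ay":0,"az":0,"claw":5}
    - {"tx":3,"ty":1,"tz":0,"ax":0,"ay":0,"az":0,"claw":5}
    - {"tx":3,"ty":1,"tz":0,"ax":0,"ay":0,"az":0,"claw":5}
    - {"tx":3,"ty":1,"tz":0,"ax":0,"ay":0,"az":0,"claw":5}
    - {"tx":3,"ty":1,"tz":0,"ax":0,"ay":0,"az":0,"claw":5}
    - {"tx":3,"ty":1,"tz":0,"ax":0,"ay":0,"az":0,"claw":5}
    - {"tx":3,"ty":1,"tz":0,"ax":0,"ay":0,"az":0,"claw":5}
    - {"tx":3,"ty":1,"tz":0,"ax":0,"ay":0,"az":0,"claw":5}
    - {"tx":3,"ty":1,"tz":0,"ax":0,"ay":0,"az":0,"claw":5}

```text
time_s: 12.72
tcp_pos: [0.479, -0.1664, 0.2208]
ee_rot: [[0.005, -1.0, -0.002], [-1.0, -0.005, 0.0], [-0.0, 0.002, -1.0]]
wrist_force: [0.7, -0.3, 0.4]
gripper_width: 0.572
gripper_force: 0.0
```

Call:
drive_tool:
  rows:
    - {"tx":3,"ty":1,"tz":0,"ax":0,"ay":0,"az":0,"claw":5}
    - {"tx":3,"ty":0,"tz":0,"ax":0,"ay":0,"az":0,"claw":5}
    - {"tx":3,"ty":0,"tz":0,"ax":0,"ay":0,"az":0,"claw":5}
    - {"tx":3,"ty":0,"tz":0,"ax":0,"ay":0,"az":0,"claw":5}
    - {"tx":2,"ty":0,"tz":0,"ax":0,"ay":0,"az":0,"claw":5}
    - {"tx":0,"ty":0,"tz":0,"ax":0,"ay":0,"az":0,"claw":5}
    - {"tx":0,"ty":0,"tz":0,"ax":0,"ay":0,"az":0,"claw":5}

```text
time_s: 13.3
tcp_pos: [0.4703, -0.3056, 0.2203]
ee_rot: [[0.002, -1.0, -0.002], [-1.0, -0.002, 0.001], [-0.001, 0.002, -1.0]]
wrist_force: [-0.2, -0.6, -0.3]
gripper_width: 0.577
gripper_force: 0.0
```

```bash
python3 - <<'E'
from h import *
p,d=capture('top');q,e=capture('side');np.savez('f.npz',p=p,d=d,q=q)
for a,b in((130,190),(260,325)): 
    edges(p,a,b,214,255)
p0=np.load('top0.npz')['p'];print('cup diff',np.abs(p[60:165,145:380].astype(int)-p0[60:165,145:380]).mean())
a=cv2.resize(p[195:260,110:340,::-1],(782,221),interpolation=2);b=cv2.resize(q[180:370,200:470,::-1],(782,379*782//782),interpolation=2)[:379]
cv2.imwrite('pics/f.png',np.vstack([a,b]))
E
```

```text
far 6 yaw 4.55 x at A,B [0.5961 0.6096] rms 0.00106
near 8 yaw -17.51 x at A,B [0.5297 0.4761] rms 0.0011
far 12 yaw 21.35 x at A,B [0.519  0.5853] rms 0.00123
near 15 yaw -19.28 x at A,B [0.6142 0.5549] rms 0.00112
cup diff 0.9898277608915906
```

View pics/f.png

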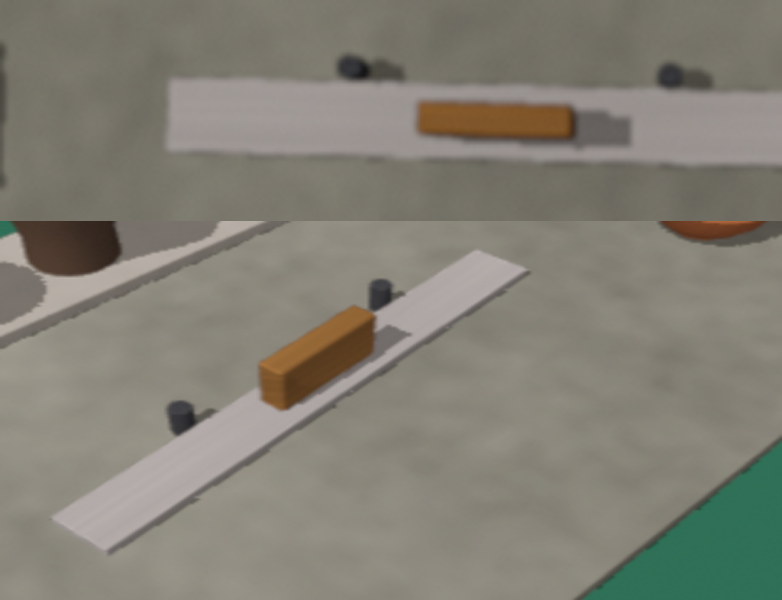

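The far edge touches both pins, seen at crop (352,68) and (670,76), and the slab is unchanged. One numeric check before handing in.

```bash
python3 - <<'E'
from h import *
z=np.load('f.npz');p=z['p'];hsv=cv2.cvtColor(p,cv2.COLOR_RGB2HSV)
m=np.zeros((400,640),np.uint8);m[205:250,150:370]=(p.min(2)>130)[205:250,150:370]
print(line(m,'top',.028))
g=p.astype(np.float32).min(2);P=[]
for u in list(range(165,205))+list(range(230,298))+list(range(320,350)):
    c=g[208:226,u];k=np.argmax(c>126)
    if k: P.append(ray('top',u,208+k-1+(126-c[k-1])/(c[k]-c[k-1]),.028))
P=np.array(P);f=np.polyfit(P[:,1],P[:,0],1);print(len(P),np.degrees(-f[0]),np.polyval(f,[.2012,.0316]),(P[:,0]-np.polyval(f,P[:,1])).std())
E
```

```text
(array([0.57185876, 0.12177314], dtype=float32), np.float32(0.29327774), array([ 38.93846893, 357.87426758]))
138 0.18483739325318793 [0.59092888 0.59147601] 0.0004831946847249643
```

```bash
python3 -c "
from station import *
print(finish_job())"
```

```text
the job is handed in; nothing more can be done
None
```

The long straightedge now lies flat on the board with its far edge against both pins. I let go of it cleanly, the cups and slab look undisturbed in the top view, and the job was handed in at about 13.5 s.

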